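Put three mixed-up pipe fittings back in their own stock trays

ROBOT

A 6-joint arm with a two-finger parallel gripper is mounted at the origin on the work surface. World frame = base frame: x ahead of the robot, y to its left, z up, the work surface at z = 0. Lengths are in m, angles in rad, forces in N, time in s.
With the tool pointing down it reaches from about 0.3 to 0.875 m from the base axis. Payload 6.4 kg.
Tool frame: the origin (TCP) lies at the very end of the fingers, on their centre line; the grasp point (between the pads) lies manip.grasp_offset behind it (manip.grasp_offset is the distance from the TCP to the grasp point, in m); z points along the fingers, y is the line along which they close (so a half turn about z gives the same grasp; the last joint's range is limited). The gripper opens to 85 mm and grips with 20 to 120 N. Pads are 22 mm wide; open, the fingers measure 114 mm over their backs; the gripper's body (76 mm by 85 mm) begins 54 mm behind the grasp point. The pads swing forward as they close: fully open they stand 13 mm farther back than shut.
Start: joints at [1.084, 0.181, 1.607, -0, 1.354, -0.206], TCP at [0.159, 0.552, 0.231] pointing down, gripper open.
Joint ranges: [-2.99, 2.99], [-0.89, 2.07], [0.3, 2.58], [-1.14, 4.28], [0, 2.63], [-3.12, 3.12]. Speed limits (rad/s): [2.57, 2.57, 3.01, 3.14, 3.14, 3.14].

INTERFACE

Orientations are given as a unit quaternion [w, x, y, z].
In Python, from cell import manip gives the robot as it stands.
- The arm moves only by the shell command python3 -m handwheel 'ROWS' [FORCE]. ROWS is JSON, a list of rows, each an object with "rotation": the turn, a rotation vector about the tool's x, y, z in rad, a list of three; "translation": the shift along the tool's x, y, z in cm, a list of three; "gripper": the opening, from -1 (shut) to 1 (fully open). In form: [{"rotation": [ax, ay, az], "translation": [x, y, z], "gripper": gripper}, ...]. A call has 1 to 5 rows; each row shifts and turns the commanded pose from where the row before left it, along the tool's axes as they then stand; what a row does not reach is not made up. A row lasts 1/12 s, in which the tool goes at most 41.7 mm and 7.16 degrees, less where a joint would pass 70% of its speed; a pose out of reach is approached as far as the arm can. A call is refused whole if a number of a shift passes 4.17 or a number of a turn 0.125, either way. A call with a gripper value outside its range is refused whole. The fingers move at their own pace and stop on an object; FORCE is the grip in N (left out, the last holds). Time passes only in rows, so rows that do not move let the fingers close. It gives the time, the measured TCP pose, the force, the opening and the grip force at its end, in the units of the state.
- manip.observe(): the state, without advancing time (a new reading comes with each control period).
- manip.camera(name): name is "scene" or "side" or "wrist"; returns a dict with "img" (420x560x3 uint8, red, green, blue), "intrinsics" (3x3 intrinsics, pixels), "extrinsics" (4x4, takes a point from camera to world coordinates). Camera axes: x right, y down, z forward; pixel columns grow to the right and rows downward; lengths in m; the calibration is good to about 2 mm. A picture is of the moment at which its call begins. There is no depth.
- manip.job_done(): hands the job in; it is judged then, once.
Trained networks look in the newest picture that a camera, given by its name, has taken for a name from the list of things; names that differ only in an ending like _2 or _b are one class to them, and where a whole thing is asked for, a point or a joint stands for the part that bears it (a point fixed in the world has none). Each returns a list of dicts, best first, with "p" (0 to 1); they miss things now and then, are a little off and sometimes report something else, mostly with a low value. They report only what shows in the picture. A call takes as long as a camera call. They do not tell look-alikes from the thing itself.
- manip.masks_of(camera, thing): "pixels" (420x560 bool, what is visible of it) and "pixel" ([column, row] in pixels, amid what is visible of it).
The state is a dict: "t": time; "joint_pos": joint angles; "qd": joint speeds; "joint_torque": joint torques, N m; "tool_pos": TCP position; "orientation": TCP orientation; "ft_force": force on the tool from outside, world axes, zero at the start; "moment": the same for the moment, N m; "opening": opening from 0.0 (shut) to 1.0 (fully open); "finger_force": force on a finger pad.
Only numpy, scipy, OpenCV 4.12 (cv2) and the standard library are available. Lean on these libraries where they do the work, as an engineer would, in place of code of your own. Each camera call takes 0.05 s, during which the arm holds its last target. There are 200 camera calls.

TASK

The valve, the flange and the hexagon nipple have each been put back in the wrong blue tray. Set one of them aside on the middle of the rubber mat, then move the fittings round until each sits upright and flat on the floor of the tray that carries its own sample. Leave the tin, the screwdriver and the wrench where they lie.

Things in the scene. Friction and masses are not known exactly. Their poses are not given: they have to be found in the camera images.
- valve: loose steel ball valve lying flat, 84 mm long (x), 36 mm high, 0.45 kg: body 34 mm wide (y), 48 mm long; hexagonal ends 36 mm across flats, 42 mm over corners; above it a thin dark lever, x -12 to +52 mm, 14 mm wide, 46 to 50 mm up, nut to 55 mm. Grip the body across y, 15 to 35 mm up. Origin: centre of the underside; z up. Starts at any yaw in a wrong tray
- flange: loose steel pipe flange: flat disc 84 mm in diameter and 12 mm thick with four bolt holes, with an upright round hub 38 mm in diameter rising to 51 mm, 0.6 kg. Grip the hub. Origin: centre of the underside; z up. Starts in a wrong tray
- bush: loose steel hexagon pipe nipple standing upright: hexagon foot 52 mm across flats (60 mm over corners), 24 mm high, with a round threaded neck 36 mm in diameter rising to 58 mm, 0.42 kg. Grip the neck. Origin: centre of the underside; z up. Starts in a wrong tray
- tray_valve: valve's home: fixed blue stock tray: square compartment 110 x 110 mm inside, floor 4 mm and rim 10 mm up, walls 6 mm; behind it (tray's +x, away from the robot) a solid ledge 94 x 122 mm, 10 mm high, carrying a fixed sample ball valve with lever (turned crosswise), centred 108 mm from the compartment's centre, top at most 68 mm up. Origin: compartment's centre at bench level; z up
- tray_flange: flange's home: fixed blue stock tray: square compartment 110 x 110 mm inside, floor 4 mm and rim 10 mm up, walls 6 mm; behind it (tray's +x, away from the robot) a solid ledge 94 x 122 mm, 10 mm high, carrying a fixed sample round flange, centred 108 mm from the compartment's centre, top at most 68 mm up. Origin: compartment's centre at bench level; z up
- tray_bush: nipple's home: fixed blue stock tray: square compartment 110 x 110 mm inside, floor 4 mm and rim 10 mm up, walls 6 mm; behind it (tray's +x, away from the robot) a solid ledge 94 x 122 mm, 10 mm high, carrying a fixed sample hexagon nipple, centred 108 mm from the compartment's centre, top at most 68 mm up. Origin: compartment's centre at bench level; z up
- mat: fixed flat black rubber mat with a grey inlay, 130 x 130 mm, 3 mm thick, empty at the start: the free spot. Origin: its centre at bench level
- tin: bystander: small upright round tin, 38 mm in diameter, 65 mm high, loose, on the bench in front of the trays; leave alone. Origin: centre of the underside
- screwdriver: bystander: screwdriver 180 mm long lying on the bench in the gap to the left (+y), loose; leave alone. Origin: about its middle, underside
- wrench: bystander: open-ended wrench 160 mm long lying on the bench in the gap to the right (-y), loose; leave alone. Origin: about its middle, underside
Mind the look-alikes: they are no part of the job. Leave any orange look-alike of the bush alone.

How it is judged:
On the way:
1. one of the three fittings stands released on the rubber mat (((x of valve in the frame of mat between -0.05 and 0.05 m and y of valve in the frame of mat between -0.05 and 0.05 m and height (world z) of valve below 0.009 m and angle between valve's own z axis and vertical below 0.12 rad and contact force between valve and the fingers below 0.3 N) or (x of flange in the frame of mat between -0.05 and 0.05 m and y of flange in the frame of mat between -0.05 and 0.05 m and height (world z) of flange below 0.009 m and angle between flange's own z axis and vertical below 0.12 rad and contact force between flange and the fingers below 0.3 N) or (x of bush in the frame of mat between -0.05 and 0.05 m and y of bush in the frame of mat between -0.05 and 0.05 m and height (world z) of bush below 0.009 m and angle between bush's own z axis and vertical below 0.12 rad and contact force between bush and the fingers below 0.3 N))), for 0.2 s.
At the end, for the whole second after the job is handed in: Each fitting stands upright (within 0.12 rad) and at rest on the floor inside the tray with its own sample (origin under 9 mm above the bench and within 40 mm of the compartment's centre along each tray axis), released (x of valve in the frame of tray_valve between -0.04 and 0.04 m and y of valve in the frame of tray_valve between -0.04 and 0.04 m and height (world z) of each of valve, flange, bush below 0.009 m and angle between each of valve, flange, bush's own z axis and vertical below 0.12 rad and linear speed of each of valve, flange, bush below 0.02 m/s and contact force between each of valve, flange, bush and the fingers below 0.3 N and x of flange in the frame of tray_flange between -0.04 and 0.04 m and y of flange in the frame of tray_flange between -0.04 and 0.04 m and x of bush in the frame of tray_bush between -0.04 and 0.04 m and y of bush in the frame of tray_bush between -0.04 and 0.04 m); the robot touches nothing.
It fails at once if the tin is moved more than 30 mm (distance of tin from where it was at the start of the episode above 0.03 m).
It fails at once if the screwdriver is moved more than 30 mm (distance of screwdriver from where it was at the start of the episode above 0.03 m).
It fails at once if the wrench is moved more than 30 mm (distance of wrench from where it was at the start of the episode above 0.03 m).
It also fails if it takes over 114 s, if anything falls off the work surface, if the arm or the gripper's body presses on something with over 40 N, if the wrist force passes 120 N, or if a joint passes its speed limit or range.

## Working session

There is one attempt and no reset: what is moved stays moved. The work goes in short steps, Python scripts to look and compute and a shell command to move; the robot and the scene stay as the last step left them, time stands still between calls to the robot, and variables do not carry over. Pictures are saved under pics/ and viewed, at most 14 in all, crops included, and the job is handed in when it is done.

```bash
ls; mkdir -p pics
python3 - <<'E'
from cell import manip
import cv2, numpy as np
s=manip.observe(); print({k:np.round(v,3).tolist() for k,v in s.items()}, manip.grasp_offset)
for c in ["scene","side"]:
    r=manip.camera(c); cv2.imwrite(f"pics/{c}0.png",r["img"][:,:,::-1])
    print(c,np.round(r["intrinsics"],1).tolist(),np.round(r["extrinsics"],3).tolist())
    np.savez(f"{c}.npz",**r)
    for t in ["valve","flange","bush","tray_valve","tray_flange","tray_bush","mat","tin","screwdriver","wrench"]:
        for d in manip.masks_of(c,t): print(t,round(d["p"],2),np.round(d["pixel"]).tolist(),int(d["pixels"].sum()))
E
```

```text
pics
{'t': 0.0, 'joint_pos': [1.084, 0.182, 1.608, -0.0, 1.354, -0.206], 'qd': [0.001, -0.001, -0.0, 0.001, 0.0, -0.001], 'joint_torque': [0.001, -44.486, -35.134, -0.0, 0.009, 0.0], 'tool_pos': [0.159, 0.552, 0.23], 'orientation': [-0.0, 0.14, 0.99, -0.001], 'ft_force': [-0.657, -0.888, -0.324], 'moment': [0.017, -0.033, -0.056], 'finger_force': 0.0, 'opening': 0.997} 0.0187
scene [[384.2, 0.0, 281.7], [0.0, 384.2, 210.3], [0.0, 0.0, 1.0]] [[0.411, 0.629, -0.66, 1.148], [0.912, -0.297, 0.284, -0.265], [-0.018, -0.719, -0.695, 0.665], [0.0, 0.0, 0.0, 1.0]]
valve 0.66 [123.0, 227.0] 804
valve 0.37 [260.0, 269.0] 3556
flange 0.89 [244.0, 241.0] 979
bush 0.85 [314.0, 181.0] 489
bush 0.62 [341.0, 255.0] 694
bush 0.57 [309.0, 152.0] 390
tray_valve 0.86 [262.0, 269.0] 3386
tray_flange 0.69 [325.0, 206.0] 2586
tray_bush 0.85 [132.0, 260.0] 3439
mat 0.93 [391.0, 159.0] 1346
tin 0.89 [254.0, 172.0] 327
tin 0.64 [262.0, 269.0] 3394
screwdriver 0.6 [331.0, 146.0] 188
screwdriver 0.31 [124.0, 227.0] 831
wrench 0.95 [173.0, 216.0] 407
side [[430.0, 0.0, 277.6], [0.0, 430.0, 207.2], [0.0, 0.0, 1.0]] [[-0.991, -0.11, 0.08, 0.427], [-0.135, 0.7, -0.701, 0.757], [0.021, -0.706, -0.708, 0.819], [0.0, 0.0, 0.0, 1.0]]
valve 0.96 [317.0, 136.0] 371
flange 0.65 [258.0, 188.0] 572
bush 0.96 [195.0, 228.0] 477
bush 0.92 [340.0, 276.0] 598
bush 0.76 [218.0, 298.0] 630
bush 0.75 [284.0, 253.0] 540
tray_valve 0.69 [234.0, 188.0] 2100
tray_flange 0.78 [262.0, 260.0] 3393
tray_bush 0.92 [294.0, 140.0] 1508
tray_bush 0.38 [318.0, 136.0] 383
mat 0.69 [269.0, 363.0] 4168
tin 0.82 [322.0, 218.0] 363
tin 0.31 [272.0, 359.0] 4182
screwdriver 0.58 [335.0, 306.0] 619
wrench 0.66 [323.0, 166.0] 306
wrench 0.62 [269.0, 362.0] 4049
wrench 0.22 [231.0, 188.0] 1889
```

View pics/scene0.png

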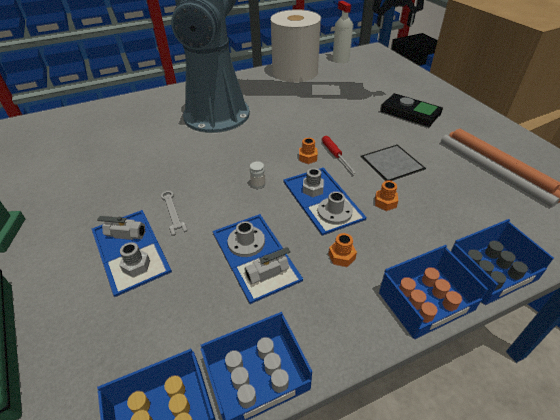

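View pics/side0.png

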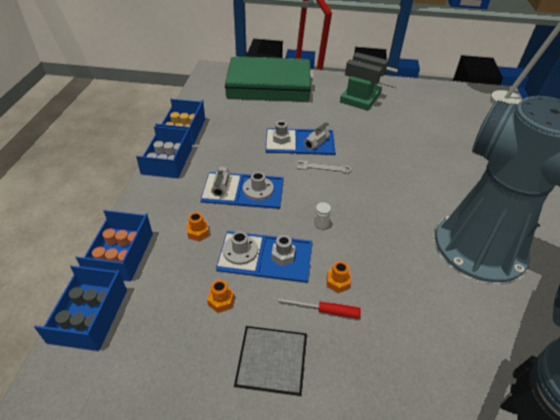

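Scene view: the left tray (133,260, nipple sample) holds the valve (123,227). The middle tray (265,270, valve sample) holds the flange (244,241). The right tray (330,208, flange sample) holds the grey nipple (314,181).
Bush candidates in the scene image are grey (314,181) and orange (309,152), (388,195) and (343,250). The grey one, loose in a compartment, is the real nipple; (133,260) is a fixed sample.

```bash
cat > fit.py <<'E'
import numpy as np, cv2
from scipy.optimize import minimize
S=3
def proj(P,cam):
    E=np.linalg.inv(cam["extrinsics"]); q=P@E[:3,:3].T+E[:3,3]
    return (q@cam["intrinsics"].T)[:,:2]/q[:,2:]
def box(x0,x1,y0,y1,z0,z1): return np.array([[x,y,z] for x in(x0,x1) for y in(y0,y1) for z in(z0,z1)])
def prism(r,z0,z1,n=32,ph=0):
    a=np.arange(n)*2*np.pi/n+ph; return np.vstack([np.c_[r*np.cos(a),r*np.sin(a),0*a+z] for z in(z0,z1)])
hexx=lambda x0,x1:np.array([[x,18+0,18]+np.array([0,21*np.cos(a)-18,18+21*np.sin(a)-18]) for x in(x0,x1) for a in np.arange(6)*np.pi/3])/1e3*1.0 if 0 else np.array([[x,.021*np.cos(a),.018+.021*np.sin(a)] for x in(x0,x1) for a in np.arange(6)*np.pi/3])
M={"tray":[box(-.061,.155,-.061,.061,0,.01)],"mat":[box(-.065,.065,-.065,.065,0,.003)],
"flange":[prism(.042,0,.012),prism(.019,0,.051)],"bush":[prism(.030,0,.024,6),prism(.018,0,.058)],
"valve":[box(-.024,.024,-.017,.017,0,.034),hexx(-.042,-.02),hexx(.02,.042),box(-.012,.052,-.007,.007,.046,.05),prism(.006,.03,.055)]}
def render(m,p,z,cam):
    c,s=np.cos(p[2]),np.sin(p[2]); R=np.array([[c,-s,0],[s,c,0],[0,0,1]]); im=np.zeros((420*S,560*S),np.uint8)
    for P in M[m]:
        h=cv2.convexHull((proj(P@R.T+[p[0],p[1],z],cam)*S+S/2).astype(np.float32))
        cv2.fillConvexPoly(im,np.round(h*16).astype(np.int32),1,shift=4)
    return im
def ray(px,cam,z):
    E=cam["extrinsics"]; d=E[:3,:3]@np.linalg.solve(cam["intrinsics"],[px[0],px[1],1]); o=E[:3,3]
    return o+d*(z-o[2])/d[2]
def fit(m,z,views,x0,yaws=(0,)):
    """views: list of (mask,cam)"""
    big=[(cv2.resize(k.astype(np.uint8),None,fx=S,fy=S,interpolation=cv2.INTER_NEAREST),c) for k,c in views]
    def cost(p):
        return -np.mean([ (lambda r:(r&k).sum()/(r|k).sum())(render(m,p,z,c)) for k,c in big])
    best=None
    for y in yaws:
        sim=np.array([[0,0,0],[.01,0,0],[0,.01,0],[0,0,.2]])+[x0[0],x0[1],y]
        r=minimize(cost,sim[0],method="Nelder-Mead",options=dict(initial_simplex=sim,xatol=2e-4,fatol=1e-4,maxiter=150))
        if best is None or r.fun<best.fun: best=r
    return np.round(best.x,4),round(-best.fun,3)
def hull(k):
    pts=np.argwhere(k)[:,::-1].astype(np.int32); o=np.zeros(k.shape,np.uint8); cv2.fillConvexPoly(o,cv2.convexHull(pts),1); return o
E
cat > m1.py <<'E'
from cell import manip
from fit import *
cams={c:manip.camera(c) for c in("scene","side")}
def pick(c,t,px):
    L=[d for d in manip.masks_of(c,t) if np.hypot(*(np.array(d["pixel"])-px))<22]
    return L[0]["pixels"] if L else None
def blue(c,px):
    h=cv2.cvtColor(cams[c]["img"],cv2.COLOR_RGB2HSV); b=cv2.inRange(h,(100,140,40),(125,255,255))
    n,l,st,ce=cv2.connectedComponentsWithStats(cv2.morphologyEx(b,cv2.MORPH_CLOSE,np.ones((5,5))))
    i=1+np.argmin([np.hypot(*(q-px))+(1e3 if a[4]<200 else 0) for q,a in zip(ce[1:],st[1:])]); return hull(l==i)
yw=np.arange(-3,3.2,.75)
for t,a,b in [("tray_bush",(132,253),(300,140)),("tray_valve",(258,258),(243,190)),("tray_flange",(325,203),(265,255))]:
    print(t,fit("tray",0,[(blue("scene",a),cams["scene"]),(blue("side",b),cams["side"])],ray(b,cams["side"],0)-[.05,0,0],(-.3,.3)))
for t,a,b,z,y in [("mat",(391,159),(270,362),0,(-.3,.3)),("flange",(244,241),(258,188),.004,(0,)),("bush",(314,181),(284,253),.004,(0,.5)),("valve",(123,227),(317,136),.004,yw)]:
    v=[(k,cams[c]) for c,p in(("scene",a),("side",b)) if (k:=pick(c,t,p)) is not None]
    print(t,len(v),fit(t,z,v,ray(b,cams["side"],z+.015),y), [fit(t,z,[w],ray(b,cams["side"],z+.015),y) for w in v])
for t,a,b,z in[("tin",(254,172),(322,218),.03)]: print(t,ray(a,cams["scene"],z),ray(b,cams["side"],z))
for b in[(195,228),(340,276),(218,298)]: print("orange",ray(b,cams["side"],.02))
E
python3 m1.py
python3 - <<'E'
import cv2
a=cv2.imread("pics/scene0.png")
c=[cv2.resize(a[140:240,270:410],(560,400),interpolation=2)]
cv2.imwrite("pics/crop.png",c[0])
E
```

```text
tray_bush (array([ 0.4402, -0.3633,  0.112 ]), np.float64(0.868))
tray_valve (array([ 0.5752, -0.1087,  0.0477]), np.float64(0.885))
tray_flange (array([ 0.4767,  0.1164, -0.0073]), np.float64(0.914))
mat 2 (array([0.4737, 0.3698, 0.0114]), np.float64(0.959)) [(array([0.471 , 0.3688, 0.0138]), np.float64(0.961)), (array([0.4743, 0.3701, 0.0095]), np.float64(0.984))]
flange 2 (array([ 0.584 , -0.1121,  0.1983]), np.float64(0.923)) [(array([ 0.5807, -0.1126,  0.302 ]), np.float64(0.949)), (array([ 0.5849, -0.1099,  0.1309]), np.float64(0.956))]
bush 2 (array([0.484 , 0.1104, 0.5083]), np.float64(0.929)) [(array([0.482 , 0.1099, 0.5452]), np.float64(0.949)), (array([0.4847, 0.1116, 0.5815]), np.float64(0.957))]
valve 2 (array([ 0.4376, -0.3577, -2.1352]), np.float64(0.896)) [(array([ 0.4367, -0.3593,  4.1513]), np.float64(0.924)), (array([ 0.4376, -0.3552,  4.1832]), np.float64(0.886))]
tin [ 0.38024587 -0.01184515  0.03      ] [ 0.39951504 -0.00386873  0.03      ]
orange [0.7106641  0.06986414 0.02      ]
orange [0.34729059 0.16207788 0.02      ]
orange [0.6071779  0.25996313 0.02      ]
```

View pics/crop.png

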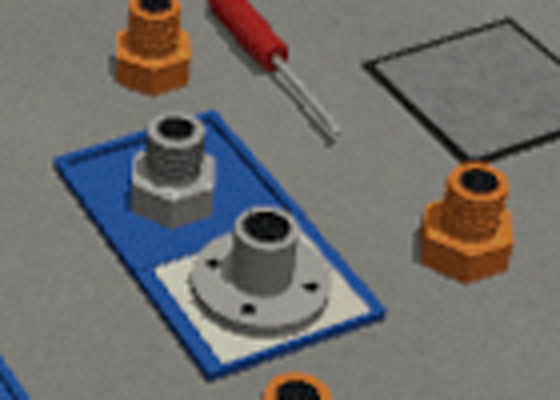

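The crop confirms it: the grey nipple sits in the blue compartment of the flange-sample tray, and the look-alikes are orange and on the bench. Next I align the tool and move above the nipple.

```bash
python3 -m handwheel '[{"rotation":[0,0,-0.094],"translation":[0,0,0],"gripper":1},{"rotation":[0,0,-0.094],"translation":[0,0,0],"gripper":1},{"rotation":[0,0,-0.094],"translation":[0,0,0],"gripper":1}]'
python3 -m handwheel '[{"rotation":[0,0,0],"translation":[-2.3,-3.1,0],"gripper":1},{"rotation":[0,0,0],"translation":[-2.3,-3.1,0],"gripper":1},{"rotation":[0,0,0],"translation":[-2.3,-3.1,0],"gripper":1},{"rotation":[0,0,0],"translation":[-2.3,-3.1,0],"gripper":1},{"rotation":[0,0,0],"translation":[-2.3,-3.1,0],"gripper":1}]'
python3 -m handwheel '[{"rotation":[0,0,0],"translation":[-2.3,-3.1,0],"gripper":1},{"rotation":[0,0,0],"translation":[-2.3,-3.1,0],"gripper":1},{"rotation":[0,0,0],"translation":[-2.3,-3.1,0],"gripper":1},{"rotation":[0,0,0],"translation":[-2.3,-3.1,0],"gripper":1},{"rotation":[0,0,0],"translation":[0,0,0],"gripper":1}]'
```

```text
t: 1.85
tool_pos: [0.1593, 0.5525, 0.2313]
orientation: [-0.0, -0.003, 1.0, 0.0]
ft_force: [-0.7, -0.2, 0.5]
opening: 1.003
finger_force: 0.0
t: 2.27
tool_pos: [0.2751, 0.3963, 0.2314]
orientation: [0.0, -0.001, 1.0, 0.0]
ft_force: [0.7, -0.6, -0.0]
opening: 1.003
finger_force: 0.0
t: 2.68
tool_pos: [0.3705, 0.2691, 0.2317]
orientation: [0.001, 0.003, 1.0, -0.001]
ft_force: [1.0, -0.5, 0.6]
opening: 1.001
finger_force: 0.0
```

```bash
python3 -m handwheel '[{"rotation":[0,0,0],"translation":[-2.2,-3.1,0],"gripper":1},{"rotation":[0,0,0],"translation":[-2.3,-3.1,0],"gripper":1},{"rotation":[0,0,0],"translation":[-2.3,-3.1,0],"gripper":1},{"rotation":[0,0,0],"translation":[-2.3,-3.2,0],"gripper":1},{"rotation":[0,0,0],"translation":[-2.2,-3.2,0],"gripper":1}]'
python3 -m handwheel '[{"rotation":[0,0,0],"translation":[0,0,0],"gripper":1},{"rotation":[0,0,0],"translation":[0,0,0],"gripper":1}]'
cat > w.py <<'E'
import sys
from cell import manip
from fit import *
def look(name,things):
    r=manip.camera("wrist"); cv2.imwrite(f"pics/{name}.png",r["img"][:,:,::-1])
    print("tcp",np.round(manip.observe()["tool_pos"],4)); out={}
    for t,m,z,g,yw in things:
        for d in manip.masks_of("wrist",t)[:3]:
            f=fit(m,z,[(hull(d["pixels"]) if m=="tray" else d["pixels"],r)],g,yw)
            print(t,round(d["p"],2),np.round(d["pixel"]),f[0],f[1])
    return r
E
python3 - <<'E'
from w import *
r=look("w1",[("bush","bush",.004,(.484,.111),(0,.5)),("tray_flange","tray",0,(.477,.116),(0,))])
print(np.round(r["extrinsics"],3).tolist())
E
```

```text
t: 3.1
tool_pos: [0.4807, 0.1157, 0.2316]
orientation: [0.0, -0.001, 1.0, 0.0]
ft_force: [1.0, 1.8, 0.5]
opening: 0.999
finger_force: 0.0
t: 3.27
tool_pos: [0.4806, 0.1156, 0.2312]
orientation: [-0.0, 0.001, 1.0, 0.0]
ft_force: [-0.3, 0.1, -0.7]
opening: 0.997
finger_force: 0.0
tcp [0.4797 0.1168 0.231 ]
bush 0.87 [271. 177.] [0.4858 0.1111 0.5207] 0.966
bush 0.87 [410. 278.] [0.484 0.111 0.   ] 0.0
bush 0.7 [331.  29.] [0.484 0.111 0.   ] 0.0
tray_flange 0.59 [277. 215.] [0.4808 0.116  0.0019] 0.975
[[0.003, 0.947, 0.322, 0.398], [1.0, -0.003, -0.0, 0.116], [0.001, 0.322, -0.947, 0.374], [0.0, 0.0, 0.0, 1.0]]
```

View pics/w1.png

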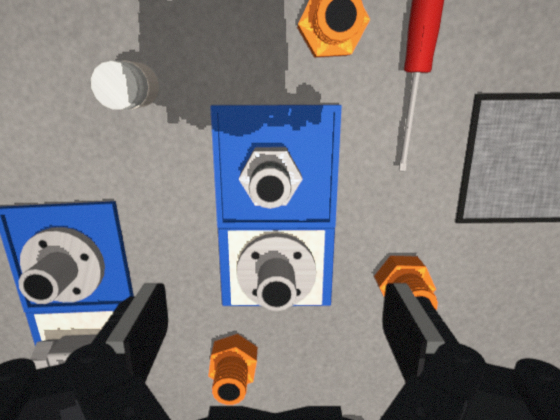

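The wrist view shows the nipple at (270,180) in the flange-sample tray, matching the fit to a few mm. Descend and grip.

```bash
python3 -m handwheel '[{"rotation":[0,0,0],"translation":[-0.55,-0.55,2],"gripper":1},{"rotation":[0,0,0],"translation":[0,0,3.9],"gripper":1},{"rotation":[0,0,0],"translation":[0,0,3.9],"gripper":1},{"rotation":[0,0,0],"translation":[0,0,3.9],"gripper":1},{"rotation":[0,0,0],"translation":[0,0,3.9],"gripper":1}]' 50
python3 -m handwheel '[{"rotation":[0,0,0],"translation":[0,0,2.1],"gripper":1},{"rotation":[0,0,0],"translation":[0,0,0],"gripper":1},{"rotation":[0,0,0],"translation":[0,0,0],"gripper":-1},{"rotation":[0,0,0],"translation":[0,0,0],"gripper":-1},{"rotation":[0,0,0],"translation":[0,0,0],"gripper":-1}]'
python3 -m handwheel '[{"rotation":[0,0,0],"translation":[0,0,0],"gripper":-1},{"rotation":[0,0,0],"translation":[0,0,0],"gripper":-1},{"rotation":[0,0,0],"translation":[0,0,0],"gripper":-1},{"rotation":[0,0,0],"translation":[0,0,0],"gripper":-1},{"rotation":[0,0,0],"translation":[0,0,0],"gripper":-1}]'
```

```text
t: 3.83
tool_pos: [0.4847, 0.1131, 0.0543]
orientation: [0.001, -0.002, 1.0, 0.0]
ft_force: [0.8, 0.1, -0.2]
opening: 0.997
finger_force: 0.0
t: 4.25
tool_pos: [0.4872, 0.112, 0.0366]
orientation: [0.002, -0.001, 1.0, -0.0]
ft_force: [-0.2, 0.4, -0.0]
opening: 0.604
finger_force: 0.0
t: 4.67
tool_pos: [0.487, 0.1115, 0.0365]
orientation: [0.002, -0.001, 1.0, 0.0]
ft_force: [-1.6, 0.4, 7.2]
opening: 0.405
finger_force: 49.1
```

```bash
python3 -m handwheel '[{"rotation":[0,0,0],"translation":[0,0,-2],"gripper":-1},{"rotation":[0,0,0],"translation":[0,0,-3],"gripper":-1},{"rotation":[0,0,0],"translation":[0,0,-3],"gripper":-1},{"rotation":[0,0,0],"translation":[0.3,2,-2],"gripper":-1},{"rotation":[0,0,0],"translation":[0.3,3,0],"gripper":-1}]'
python3 -m handwheel '[{"rotation":[0,0,0],"translation":[0.3,4,0],"gripper":-1},{"rotation":[0,0,0],"translation":[0.3,4,0],"gripper":-1},{"rotation":[0,0,0],"translation":[0.1,4,0],"gripper":-1},{"rotation":[0,0,0],"translation":[0,4,0],"gripper":-1},{"rotation":[0,0,0],"translation":[0,3,0],"gripper":-1}]'
python3 -m handwheel '[{"rotation":[0,0,0],"translation":[0,1.8,0],"gripper":-1},{"rotation":[0,0,0],"translation":[0,0,0],"gripper":-1},{"rotation":[0,0,0],"translation":[0,0,0],"gripper":-1}]'
python3 - <<'E'
import os
os.chdir(".")
from w import *
look("w2",[("mat","mat",0,(.474,.37),(0,)),("bush","bush",.094,(.474,.37),(0,.5))])
E
```

```text
t: 5.08
tool_pos: [0.4831, 0.1605, 0.14]
orientation: [0.005, 0.001, 1.0, -0.0]
ft_force: [1.6, 1.0, -4.7]
opening: 0.405
finger_force: 51.9
t: 5.5
tool_pos: [0.4712, 0.3543, 0.1348]
orientation: [0.0, -0.001, 1.0, 0.001]
ft_force: [0.1, -0.5, -4.5]
opening: 0.402
finger_force: 51.7
t: 5.75
tool_pos: [0.4713, 0.37, 0.1342]
orientation: [-0.0, -0.002, 1.0, -0.0]
ft_force: [-0.8, -0.1, -5.1]
opening: 0.402
finger_force: 51.8
tcp [0.4715 0.3691 0.1341]
bush 0.83 [144. 328.] [0.474 0.37  0.   ] 0.0
bush 0.65 [274. 273.] [0.4724 0.3699 0.5238] 0.89
bush 0.59 [ 2. 25.] [0.474 0.37  0.   ] 0.0
```

View pics/w2.png

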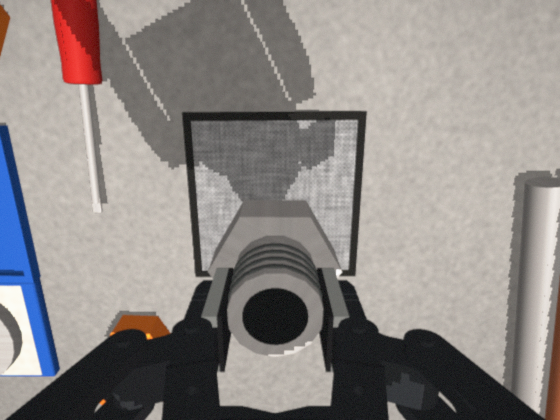

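The nipple is held straight at (275,300) over the middle of the mat. Lower, release and rise.

```bash
python3 -m handwheel '[{"rotation":[0,0,0],"translation":[0,0,3],"gripper":-1},{"rotation":[0,0,0],"translation":[0,0,3],"gripper":-1},{"rotation":[0,0,0],"translation":[0,0,2.2],"gripper":-1},{"rotation":[0,0,0],"translation":[0,0,1],"gripper":-1},{"rotation":[0,0,0],"translation":[0,0,0.5],"gripper":-1}]'
python3 -m handwheel '[{"rotation":[0,0,0],"translation":[0,0,0],"gripper":-1},{"rotation":[0,0,0],"translation":[0,0,0],"gripper":-1}]'
```

```text
t: 6.32
tool_pos: [0.4708, 0.3675, 0.0356]
orientation: [-0.002, 0.0, 1.0, -0.001]
ft_force: [-14.5, -11.1, 33.0]
opening: 0.403
finger_force: 55.9
t: 6.48
tool_pos: [0.4733, 0.3694, 0.0386]
orientation: [0.001, -0.0, 1.0, 0.0]
ft_force: [0.6, 0.5, -4.4]
opening: 0.401
finger_force: 52.1
```

```bash
python3 -m handwheel '[{"rotation":[0,0,0],"translation":[0,0,0.15],"gripper":-1},{"rotation":[0,0,0],"translation":[0,0,0.1],"gripper":-1},{"rotation":[0,0,0],"translation":[0,0,0],"gripper":-1}]'
python3 -m handwheel '[{"rotation":[0,0,0],"translation":[0,0,0],"gripper":1},{"rotation":[0,0,0],"translation":[0,0,0],"gripper":1},{"rotation":[0,0,0],"translation":[0,0,0],"gripper":1},{"rotation":[0,0,0],"translation":[0,0,0],"gripper":1},{"rotation":[0,0,0],"translation":[0,0,0],"gripper":1}]'
python3 -m handwheel '[{"rotation":[0,0,0],"translation":[0,0,-3],"gripper":1},{"rotation":[0,0,0],"translation":[0,0,-4],"gripper":1},{"rotation":[0,0,0],"translation":[0,0,-4],"gripper":1},{"rotation":[0,0,0],"translation":[0,0,-4],"gripper":1},{"rotation":[0,0,0],"translation":[0,0,-4],"gripper":1}]'
python3 - <<'E'
import os
os.chdir(".")
from w import *
look("w3",[("bush","bush",.003,(.474,.37),(0,.5))])
E
```

```text
t: 6.73
tool_pos: [0.4728, 0.3697, 0.0356]
orientation: [0.001, -0.001, 1.0, 0.0]
ft_force: [0.3, -0.3, -3.2]
opening: 0.403
finger_force: 52.2
t: 7.15
tool_pos: [0.4723, 0.3695, 0.0351]
orientation: [0.0, -0.001, 1.0, 0.0]
ft_force: [0.6, 0.1, 0.5]
opening: 0.997
finger_force: 0.0
t: 7.57
tool_pos: [0.4717, 0.3692, 0.2268]
orientation: [-0.0, -0.001, 1.0, -0.0]
ft_force: [0.9, 0.1, -0.1]
opening: 1.0
finger_force: 0.0
tcp [0.4757 0.3714 0.2367]
bush 0.93 [175. 291.] [0.474 0.37  0.   ] 0.0
bush 0.9 [ 20. 354.] [0.474 0.37  0.   ] 0.0
bush 0.89 [275. 171.] [0.4711 0.3688 0.5325] 0.978
```

```bash
python3 -m handwheel '[{"rotation":[0,0,0],"translation":[-0.9,-4,0],"gripper":1},{"rotation":[0,0,0],"translation":[-0.9,-4,0],"gripper":1},{"rotation":[0,0,0],"translation":[-0.9,-4,0],"gripper":1},{"rotation":[0,0,0],"translation":[-0.9,-4,0],"gripper":1},{"rotation":[0,0,0],"translation":[-0.9,-4,0],"gripper":1}]'
python3 -m handwheel '[{"rotation":[0,0,0],"translation":[-0.9,-4,0],"gripper":1},{"rotation":[0,0,0],"translation":[-0.9,-4,0],"gripper":1},{"rotation":[0,0,0],"translation":[-0.9,-4,0],"gripper":1},{"rotation":[0,0,0],"translation":[-0.9,-4,0],"gripper":1},{"rotation":[0,0,0],"translation":[-0.9,-4,0],"gripper":1}]'
python3 -m handwheel '[{"rotation":[0,0,0],"translation":[-0.9,-4,0],"gripper":1},{"rotation":[0,0,0],"translation":[-0.9,-4,0],"gripper":1},{"rotation":[0,0,0],"translation":[0,0,0],"gripper":1},{"rotation":[0,0,0],"translation":[0,0,0],"gripper":1}]'
python3 - <<'E'
import os
os.chdir(".")
from w import *
look("w4",[("flange","flange",.004,(.584,-.112),(0,)),("tray_valve","tray",0,(.58,-.11),(0,.1))])
E
```

```text
t: 8.08
tool_pos: [0.5171, 0.1678, 0.2245]
orientation: [0.0, -0.001, 1.0, -0.0]
ft_force: [0.9, -0.0, 0.2]
opening: 1.0
finger_force: 0.0
t: 8.5
tool_pos: [0.5625, -0.0325, 0.2246]
orientation: [0.0, -0.001, 1.0, 0.0]
ft_force: [1.5, 0.0, 0.8]
opening: 0.999
finger_force: 0.0
t: 8.83
tool_pos: [0.5805, -0.1128, 0.2241]
orientation: [-0.0, 0.001, 1.0, 0.0]
ft_force: [-0.3, -0.0, 0.5]
opening: 1.005
finger_force: 0.0
tcp [ 0.5803 -0.1111  0.224 ]
tray_valve 0.98 [285. 222.] [ 0.5786 -0.1079  0.0422] 0.984
```

View pics/w4.png

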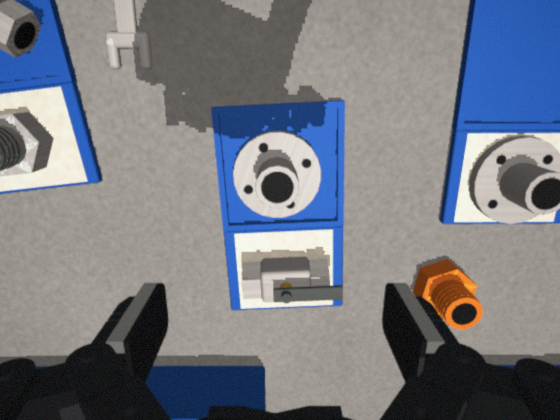

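The flange is in view, with its disc centred near (277,176) and hub top near (277,184); the valve sample is behind it. I'll check the position by ray.

Run:
```python
from w import *
r=manip.camera("wrist"); g=cv2.cvtColor(r["img"],cv2.COLOR_RGB2HSV)
m=((g[:,:,1]<60)).astype(np.uint8); m[:125]=0;m[221:]=0;m[:,:228]=0;m[:,326:]=0
n,l,st,ce=cv2.connectedComponentsWithStats(m); i=1+st[1:,4].argmax()
print(ce[i],st[i]); print(fit("flange",.004,[(hull(l==i),r)],(.584,-.112)))
print(ray((277,184),r,.055),ray((277,176),r,.016),manip.observe()["tool_pos"])
```

```text
[272.88048944 174.10107275] [ 230  131   87   87 5966]
(array([ 0.5841, -0.1111,  0.0419]), np.float64(0.986))
[ 0.58130281 -0.10728603  0.055     ] [ 0.58387648 -0.10701085  0.016     ] [ 0.58035852 -0.10902009  0.22455242]
```

```bash
python3 -m handwheel '[{"rotation":[0,0,0],"translation":[-0.4,-0.1,3],"gripper":1},{"rotation":[0,0,0],"translation":[0,0,4],"gripper":1},{"rotation":[0,0,0],"translation":[0,0,4],"gripper":1},{"rotation":[0,0,0],"translation":[0,0,4],"gripper":1},{"rotation":[0,0,0],"translation":[0,0,3],"gripper":1}]' 60
python3 -m handwheel '[{"rotation":[0,0,0],"translation":[0,0,2],"gripper":1},{"rotation":[0,0,0],"translation":[0,0,0],"gripper":1},{"rotation":[0,0,0],"translation":[0,0,0],"gripper":-1},{"rotation":[0,0,0],"translation":[0,0,0],"gripper":-1},{"rotation":[0,0,0],"translation":[0,0,0],"gripper":-1}]'
python3 -m handwheel '[{"rotation":[0,0,0],"translation":[0,0,0],"gripper":-1},{"rotation":[0,0,0],"translation":[0,0,0],"gripper":-1},{"rotation":[0,0,0],"translation":[0,0,0],"gripper":-1},{"rotation":[0,0,0],"translation":[0,0,0],"gripper":-1},{"rotation":[0,0,0],"translation":[0,0,0],"gripper":-1}]'
```

```text
t: 9.45
tool_pos: [0.5831, -0.1091, 0.0418]
orientation: [-0.001, -0.002, 1.0, 0.001]
ft_force: [-0.0, -0.1, 0.9]
opening: 1.002
finger_force: 0.0
t: 9.87
tool_pos: [0.5865, -0.1116, 0.0273]
orientation: [0.002, -0.001, 1.0, -0.001]
ft_force: [-0.8, 0.2, 0.5]
opening: 0.604
finger_force: 0.0
t: 10.28
tool_pos: [0.5864, -0.1118, 0.0274]
orientation: [0.002, -0.001, 1.0, -0.001]
ft_force: [-0.5, 2.0, 5.3]
opening: 0.424
finger_force: 60.2
```

```bash
python3 -m handwheel '[{"rotation":[0,0,0],"translation":[0,0,-2],"gripper":-1},{"rotation":[0,0,0],"translation":[0,0,-3],"gripper":-1},{"rotation":[0,0,0],"translation":[0,0,-3],"gripper":-1},{"rotation":[0,0,0],"translation":[0,0,-3],"gripper":-1},{"rotation":[0,0,0],"translation":[0.8,1.8,0],"gripper":-1}]'
python3 -m handwheel '[{"rotation":[0,0,0],"translation":[1.5,3.5,0],"gripper":-1},{"rotation":[0,0,0],"translation":[1.5,3.5,0],"gripper":-1},{"rotation":[0,0,0],"translation":[1.5,3.5,0],"gripper":-1},{"rotation":[0,0,0],"translation":[1.5,3.5,0],"gripper":-1},{"rotation":[0,0,0],"translation":[1.5,3,0],"gripper":-1}]'
python3 -m handwheel '[{"rotation":[0,0,0],"translation":[1,2,0],"gripper":-1},{"rotation":[0,0,0],"translation":[1,2,0],"gripper":-1},{"rotation":[0,0,0],"translation":[0,0,0],"gripper":-1},{"rotation":[0,0,0],"translation":[0,0,0],"gripper":-1}]'
```

```text
t: 10.7
tool_pos: [0.5819, -0.0977, 0.1427]
orientation: [0.007, 0.0, 1.0, -0.003]
ft_force: [3.2, -0.7, -4.6]
opening: 0.422
finger_force: 62.3
t: 11.12
tool_pos: [0.4997, 0.0783, 0.1347]
orientation: [-0.0, -0.001, 1.0, 0.0]
ft_force: [1.4, 1.6, -5.9]
opening: 0.427
finger_force: 62.0
t: 11.45
tool_pos: [0.4803, 0.1173, 0.1348]
orientation: [-0.0, -0.002, 1.0, -0.0]
ft_force: [-0.2, -0.9, -6.4]
opening: 0.428
finger_force: 62.1
```

```bash
python3 -m handwheel '[{"rotation":[0,0,0],"translation":[-0.2,0,3],"gripper":-1},{"rotation":[0,0,0],"translation":[0,0,3],"gripper":-1},{"rotation":[0,0,0],"translation":[0,0,2.4],"gripper":-1},{"rotation":[0,0,0],"translation":[0,0,1],"gripper":-1},{"rotation":[0,0,0],"translation":[0,0,0.5],"gripper":-1}]'
python3 -m handwheel '[{"rotation":[0,0,0],"translation":[0,0,0.3],"gripper":-1},{"rotation":[0,0,0],"translation":[0,0,0.2],"gripper":-1},{"rotation":[0,0,0],"translation":[0,0,0],"gripper":-1}]'
```

```text
t: 11.87
tool_pos: [0.4822, 0.1155, 0.0341]
orientation: [-0.002, -0.0, 1.0, -0.0]
ft_force: [0.9, -0.2, -6.2]
opening: 0.428
finger_force: 62.0
t: 12.12
tool_pos: [0.4845, 0.1162, 0.0318]
orientation: [0.001, -0.0, 1.0, -0.0]
ft_force: [-0.1, 0.4, -6.7]
opening: 0.428
finger_force: 62.0
```

Still hanging about 4 mm up; lower a little more.

```bash
python3 -m handwheel '[{"rotation":[0,0,0],"translation":[0,0,0.15],"gripper":-1},{"rotation":[0,0,0],"translation":[0,0,0.15],"gripper":-1},{"rotation":[0,0,0],"translation":[0,0,0],"gripper":-1}]'
```

```text
t: 12.37
tool_pos: [0.4837, 0.1164, 0.0282]
orientation: [0.0, -0.001, 1.0, -0.0]
ft_force: [0.3, -0.5, -6.4]
opening: 0.425
finger_force: 62.0
```

```bash
python3 -m handwheel '[{"rotation":[0,0,0],"translation":[0,0,0.1],"gripper":-1},{"rotation":[0,0,0],"translation":[0,0,0],"gripper":-1},{"rotation":[0,0,0],"translation":[0,0,0],"gripper":-1}]'
python3 -m handwheel '[{"rotation":[0,0,0],"translation":[0,0,0],"gripper":1},{"rotation":[0,0,0],"translation":[0,0,0],"gripper":1},{"rotation":[0,0,0],"translation":[0,0,0],"gripper":1},{"rotation":[0,0,0],"translation":[0,0,0],"gripper":1},{"rotation":[0,0,0],"translation":[0,0,0],"gripper":1}]'
python3 -m handwheel '[{"rotation":[0,0,0],"translation":[0,0,-3],"gripper":1},{"rotation":[0,0,0],"translation":[0,0,-4],"gripper":1},{"rotation":[0,0,0],"translation":[0,0,-4],"gripper":1},{"rotation":[0,0,0],"translation":[0,0,-4],"gripper":1},{"rotation":[0,0,0],"translation":[0,0,-4],"gripper":1}]'
python3 -m handwheel '[{"rotation":[0,0,0],"translation":[0,0,0],"gripper":1},{"rotation":[0,0,0],"translation":[0,0,0],"gripper":1}]'
python3 - <<'E'
from w import *
look("w5",[("flange","flange",.004,(.481,.116),(0,))])
E
```

```text
t: 12.62
tool_pos: [0.4837, 0.1165, 0.0274]
orientation: [0.0, -0.001, 1.0, -0.0]
ft_force: [-3.2, -0.4, 1.4]
opening: 0.425
finger_force: 62.9
t: 13.03
tool_pos: [0.4837, 0.1164, 0.027]
orientation: [0.0, -0.001, 1.0, -0.0]
ft_force: [0.7, 0.5, 0.3]
opening: 1.003
finger_force: 0.0
t: 13.45
tool_pos: [0.483, 0.1164, 0.2187]
orientation: [0.0, -0.001, 1.0, -0.0]
ft_force: [0.9, -0.4, -0.3]
opening: 0.998
finger_force: 0.0
t: 13.62
tool_pos: [0.4854, 0.1164, 0.22]
orientation: [0.003, -0.001, 1.0, -0.0]
ft_force: [-0.0, -1.0, -0.6]
opening: 0.999
finger_force: 0.0
tcp [0.4838 0.1164 0.2176]
flange 0.63 [272. 168.] [0.4816 0.1163 0.099 ] 0.981
```

```bash
python3 -m handwheel '[{"rotation":[0,0,0],"translation":[0.4,-3.9,0],"gripper":1},{"rotation":[0,0,0],"translation":[0.4,-3.9,0],"gripper":1},{"rotation":[0,0,0],"translation":[0.4,-3.9,0],"gripper":1},{"rotation":[0,0,0],"translation":[0.4,-3.9,0],"gripper":1},{"rotation":[0,0,0],"translation":[0.4,-3.9,0],"gripper":1}]'
python3 -m handwheel '[{"rotation":[0,0,0],"translation":[0.4,-3.9,0],"gripper":1},{"rotation":[0,0,0],"translation":[0.4,-3.9,0],"gripper":1},{"rotation":[0,0,0],"translation":[0.4,-3.9,0],"gripper":1},{"rotation":[0,0,0],"translation":[0.4,-3.9,0],"gripper":1},{"rotation":[0,0,0],"translation":[0.4,-3.9,0],"gripper":1}]'
python3 -m handwheel '[{"rotation":[0,0,0],"translation":[0.4,-3.9,0],"gripper":1},{"rotation":[0,0,0],"translation":[0.4,-3.9,0],"gripper":1},{"rotation":[0,0,0],"translation":[0,0,0],"gripper":1},{"rotation":[0,0,0],"translation":[0,0,0],"gripper":1}]'
python3 - <<'E'
from w import *
look("w6",[("valve","valve",.004,(.4376,-.3577),(-2.1,1)),("tray_bush","tray",0,(.44,-.36),(0,.15))])
print(manip.observe()["joint_pos"])
E
```

```text
t: 14.13
tool_pos: [0.4619, -0.0796, 0.2146]
orientation: [-0.002, -0.001, 1.0, 0.001]
ft_force: [1.2, -0.0, 1.0]
opening: 1.003
finger_force: 0.0
t: 14.55
tool_pos: [0.4423, -0.2747, 0.2144]
orientation: [-0.001, -0.0, 1.0, 0.001]
ft_force: [0.4, 0.5, 0.9]
opening: 0.995
finger_force: 0.0
t: 14.88
tool_pos: [0.4344, -0.3525, 0.214]
orientation: [-0.001, 0.001, 1.0, 0.002]
ft_force: [0.2, 1.1, -0.3]
opening: 1.003
finger_force: 0.0
tcp [ 0.4348 -0.351   0.2143]
valve 0.63 [269. 181.] [ 0.4398 -0.3572 -2.1298] 0.962
tray_bush 0.63 [270. 233.] [ 0.4439 -0.3619  0.113 ] 0.964
[-8.89357174e-01  1.61661187e-01  1.66247643e+00  3.13387281e-04
  1.32062658e+00 -2.46225518e+00]
```

View pics/w6.png

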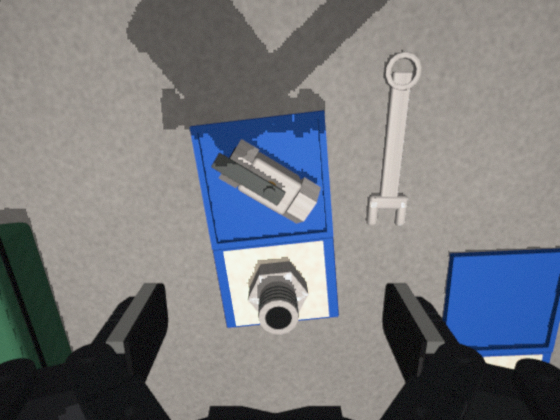

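The valve at (269,181) matches the fit, yaw -2.13. The tool must turn by +2.13 about its z; joint 6 then ends near -0.33, within its range.

```bash
python3 -m handwheel '[{"rotation":[0,0,0.12],"translation":[0,0,0],"gripper":1},{"rotation":[0,0,0.12],"translation":[0,0,0],"gripper":1},{"rotation":[0,0,0.12],"translation":[0,0,0],"gripper":1},{"rotation":[0,0,0.12],"translation":[0,0,0],"gripper":1},{"rotation":[0,0,0.12],"translation":[0,0,0],"gripper":1}]'
python3 -m handwheel '[{"rotation":[0,0,0.12],"translation":[0,0,0],"gripper":1},{"rotation":[0,0,0.12],"translation":[0,0,0],"gripper":1},{"rotation":[0,0,0.12],"translation":[0,0,0],"gripper":1},{"rotation":[0,0,0.12],"translation":[0,0,0],"gripper":1},{"rotation":[0,0,0.12],"translation":[0,0,0],"gripper":1}]'
python3 -m handwheel '[{"rotation":[0,0,0.12],"translation":[0,0,0],"gripper":1},{"rotation":[0,0,0.12],"translation":[0,0,0],"gripper":1},{"rotation":[0,0,0.12],"translation":[0,0,0],"gripper":1},{"rotation":[0,0,0.12],"translation":[0,0,0],"gripper":1},{"rotation":[0,0,0.12],"translation":[0,0,0],"gripper":1}]'
python3 -m handwheel '[{"rotation":[0,0,0.12],"translation":[0,0,0],"gripper":1},{"rotation":[0,0,0.12],"translation":[0,0,0],"gripper":1},{"rotation":[0,0,0.09],"translation":[0,0,0],"gripper":1},{"rotation":[0,0,0],"translation":[0,0,0],"gripper":1},{"rotation":[0,0,0],"translation":[0,0,0],"gripper":1}]'
cat > to.py <<'E'
import sys
from cell import manip
import numpy as np
from scipy.spatial.transform import Rotation as R
s=manip.observe(); q=np.array(s["orientation"]); M=R.from_quat(q[[1,2,3,0]]).as_matrix()
t=np.array([float(v) for v in sys.argv[1:4]])
print("tcp",np.round(s["tool_pos"],4),"y-angle",round(np.arctan2(M[1,1],M[0,1]),3),"tool shift cm",np.round(M.T@(t-s["tool_pos"])*100,2),"j6",round(s["joint_pos"][5],2))
E
python3 to.py .4398 -.3572 .011
```

```text
t: 15.45
tool_pos: [0.4364, -0.3496, 0.2165]
orientation: [-0.0, 0.297, 0.955, 0.0]
ft_force: [-0.4, -0.3, 0.7]
opening: 1.002
finger_force: 0.0
t: 15.87
tool_pos: [0.4364, -0.3496, 0.2165]
orientation: [-0.0, 0.566, 0.825, 0.0]
ft_force: [-0.8, 0.2, -0.3]
opening: 1.0
finger_force: 0.0
t: 16.28
tool_pos: [0.4364, -0.3496, 0.2165]
orientation: [-0.0, 0.784, 0.621, 0.0]
ft_force: [0.9, 0.5, -0.1]
opening: 1.002
finger_force: 0.0
t: 16.7
tool_pos: [0.4363, -0.3502, 0.2167]
orientation: [-0.0, 0.873, 0.487, 0.0]
ft_force: [-0.3, -0.0, 0.3]
opening: 1.001
finger_force: 0.0
tcp [ 0.4363 -0.3502  0.2167] y-angle -0.553 tool shift cm [-0.42  0.67 20.57] j6 -0.34
```

```bash
python3 -m handwheel '[{"rotation":[0,0,0],"translation":[-0.4,0.7,2],"gripper":1},{"rotation":[0,0,0],"translation":[0,0,4],"gripper":1},{"rotation":[0,0,0],"translation":[0,0,4],"gripper":1},{"rotation":[0,0,0],"translation":[0,0,4],"gripper":1},{"rotation":[0,0,0],"translation":[0,0,3],"gripper":0.6}]' 60
python3 -m handwheel '[{"rotation":[0,0,0],"translation":[0,0,2],"gripper":0.4},{"rotation":[0,0,0],"translation":[0,0,1],"gripper":0.4},{"rotation":[0,0,0],"translation":[0,0,0],"gripper":0.4},{"rotation":[0,0,0],"translation":[0,0,0],"gripper":0.4}]'
python3 to.py .4398 -.3572 .011
```

```text
t: 17.12
tool_pos: [0.4389, -0.3567, 0.0437]
orientation: [-0.001, 0.873, 0.487, -0.0]
ft_force: [0.1, 0.1, -0.8]
opening: 0.886
finger_force: 0.0
t: 17.45
tool_pos: [0.4401, -0.3587, 0.0172]
orientation: [0.0, 0.874, 0.486, 0.0]
ft_force: [0.5, -1.1, 0.8]
opening: 0.699
finger_force: 0.0
tcp [ 0.4401 -0.3587  0.0172] y-angle -0.556 tool shift cm [ 0.11 -0.11  0.62] j6 -0.34
```

```bash
python3 -m handwheel '[{"rotation":[0,0,0],"translation":[0.1,-0.1,0.5],"gripper":0.4},{"rotation":[0,0,0],"translation":[0,0,0],"gripper":0.4},{"rotation":[0,0,0],"translation":[0,0,0],"gripper":-1},{"rotation":[0,0,0],"translation":[0,0,0],"gripper":-1},{"rotation":[0,0,0],"translation":[0,0,0],"gripper":-1}]'
python3 -m handwheel '[{"rotation":[0,0,0],"translation":[0,0,0],"gripper":-1},{"rotation":[0,0,0],"translation":[0,0,0],"gripper":-1},{"rotation":[0,0,0],"translation":[0,0,0],"gripper":-1}]'
```

```text
t: 17.87
tool_pos: [0.4398, -0.3579, 0.0129]
orientation: [0.001, 0.874, 0.485, 0.0]
ft_force: [-0.7, 2.1, 6.3]
opening: 0.386
finger_force: 61.1
t: 18.12
tool_pos: [0.4399, -0.3579, 0.0129]
orientation: [0.001, 0.874, 0.485, 0.0]
ft_force: [-1.5, 2.1, 5.6]
opening: 0.386
finger_force: 61.2
```

```bash
python3 -m handwheel '[{"rotation":[0,0,0],"translation":[0,0,-2],"gripper":-1},{"rotation":[0,0,0],"translation":[0,0,-3],"gripper":-1},{"rotation":[0,0,0],"translation":[0,0,-3],"gripper":-1},{"rotation":[0,0,0],"translation":[0,0,-3],"gripper":-1},{"rotation":[0,0,0],"translation":[0,0,-1],"gripper":-1}]'
python3 -m handwheel '[{"rotation":[0,0,-0.12],"translation":[0,0,0],"gripper":-1},{"rotation":[0,0,-0.12],"translation":[0,0,0],"gripper":-1},{"rotation":[0,0,-0.12],"translation":[0,0,0],"gripper":-1},{"rotation":[0,0,-0.12],"translation":[0,0,0],"gripper":-1},{"rotation":[0,0,-0.12],"translation":[0,0,0],"gripper":-1}]'
python3 -m handwheel '[{"rotation":[0,0,0],"translation":[0,0,0],"gripper":-1},{"rotation":[0,0,0],"translation":[0,0,0],"gripper":-1}]'
python3 to.py .5786 -.1079 .13
```

```text
t: 18.53
tool_pos: [0.4409, -0.359, 0.136]
orientation: [0.003, 0.874, 0.485, 0.001]
ft_force: [1.3, -1.7, -3.6]
opening: 0.388
finger_force: 61.5
t: 18.95
tool_pos: [0.4387, -0.3566, 0.1301]
orientation: [-0.001, 0.69, 0.724, 0.0]
ft_force: [0.0, -0.3, -4.8]
opening: 0.385
finger_force: 61.4
t: 19.12
tool_pos: [0.4389, -0.3567, 0.1304]
orientation: [-0.001, 0.693, 0.721, 0.0]
ft_force: [0.0, -0.7, -5.0]
opening: 0.385
finger_force: 61.4
tcp [ 0.4389 -0.3567  0.1304] y-angle 0.038 tool shift cm [24.33 14.92  0.07] j6 -0.93
```

```bash
python3 -m handwheel '[{"rotation":[0,0,0],"translation":[2,1.2,0],"gripper":-1},{"rotation":[0,0,0],"translation":[3.2,2,0],"gripper":-1},{"rotation":[0,0,0],"translation":[3.2,2,0],"gripper":-1},{"rotation":[0,0,0],"translation":[3.2,2,0],"gripper":-1},{"rotation":[0,0,0],"translation":[3.2,2,0],"gripper":-1}]'
python3 -m handwheel '[{"rotation":[0,0,0],"translation":[3.2,2,0],"gripper":-1},{"rotation":[0,0,0],"translation":[3.2,2,0],"gripper":-1},{"rotation":[0,0,0],"translation":[2,1.2,0],"gripper":-1},{"rotation":[0,0,0],"translation":[1.1,0.5,0],"gripper":-1},{"rotation":[0,0,0],"translation":[0,0,0],"gripper":-1}]'
python3 -m handwheel '[{"rotation":[0,0,0],"translation":[0,0,0],"gripper":-1},{"rotation":[0,0,0],"translation":[0,0,0],"gripper":-1}]'
python3 to.py .5786 -.1079 .014
python3 - <<'E'
import os; os.chdir(".")
from w import *
look("w7",[])
E
```

```text
t: 19.53
tool_pos: [0.5253, -0.2041, 0.1312]
orientation: [-0.0, 0.694, 0.72, -0.0]
ft_force: [0.6, 0.3, -4.1]
opening: 0.386
finger_force: 61.4
t: 19.95
tool_pos: [0.5785, -0.1055, 0.1311]
orientation: [-0.001, 0.692, 0.722, 0.0]
ft_force: [-0.4, -0.2, -5.2]
opening: 0.387
finger_force: 61.4
t: 20.12
tool_pos: [0.5775, -0.1092, 0.1313]
orientation: [-0.0, 0.693, 0.721, -0.0]
ft_force: [-0.3, -0.5, -5.2]
opening: 0.388
finger_force: 61.4
tcp [ 0.5775 -0.1092  0.1313] y-angle 0.04 tool shift cm [ 0.13  0.13 11.73] j6 -0.43
tcp [ 0.5775 -0.1095  0.1315]
```

View pics/w7.png

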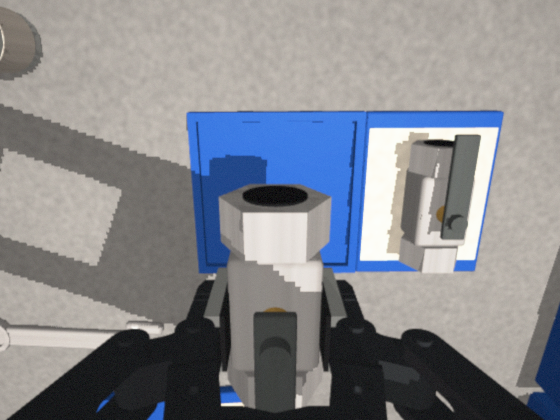

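The valve hangs straight and square over the valve-sample tray (275,190). Lower it.

```bash
python3 -m handwheel '[{"rotation":[0,0,0],"translation":[0.1,0.1,3],"gripper":-1},{"rotation":[0,0,0],"translation":[0,0,3],"gripper":-1},{"rotation":[0,0,0],"translation":[0,0,3],"gripper":-1},{"rotation":[0,0,0],"translation":[0,0,1.5],"gripper":-1},{"rotation":[0,0,0],"translation":[0,0,0.7],"gripper":-1}]'
python3 -m handwheel '[{"rotation":[0,0,0],"translation":[0,0,0.3],"gripper":-1},{"rotation":[0,0,0],"translation":[0,0,0],"gripper":-1},{"rotation":[0,0,0],"translation":[0,0,0],"gripper":-1}]'
```

```text
t: 20.58
tool_pos: [0.5762, -0.1079, 0.0165]
orientation: [-0.003, 0.693, 0.721, -0.001]
ft_force: [-0.6, 0.2, -4.3]
opening: 0.383
finger_force: 61.2
t: 20.83
tool_pos: [0.5801, -0.1083, 0.0182]
orientation: [0.001, 0.692, 0.722, 0.0]
ft_force: [0.4, -0.6, -4.3]
opening: 0.382
finger_force: 61.2
```

```bash
python3 -m handwheel '[{"rotation":[0,0,0],"translation":[0,0,0.2],"gripper":-1},{"rotation":[0,0,0],"translation":[0,0,0.2],"gripper":-1},{"rotation":[0,0,0],"translation":[0,0,0],"gripper":-1},{"rotation":[0,0,0],"translation":[0,0,0],"gripper":-1}]'
```

```text
t: 21.17
tool_pos: [0.5793, -0.1073, 0.0132]
orientation: [0.0, 0.692, 0.722, 0.0]
ft_force: [-0.3, 0.5, -4.4]
opening: 0.389
finger_force: 61.3
```

```bash
python3 -m handwheel '[{"rotation":[0,0,0],"translation":[0,0,0.07],"gripper":-1},{"rotation":[0,0,0],"translation":[0,0,0],"gripper":0.5},{"rotation":[0,0,0],"translation":[0,0,0],"gripper":0.5},{"rotation":[0,0,0],"translation":[0,0,0],"gripper":0.5},{"rotation":[0,0,0],"translation":[0,0,0],"gripper":0.5}]'
python3 -m handwheel '[{"rotation":[0,0,0],"translation":[0,0,-3],"gripper":0.5},{"rotation":[0,0,0],"translation":[0,0,-4],"gripper":0.5},{"rotation":[0,0,0],"translation":[0,0,-4],"gripper":1},{"rotation":[0,0,0],"translation":[0,0,-4],"gripper":1},{"rotation":[0,0,0],"translation":[0,0,-4],"gripper":1}]'
python3 -m handwheel '[{"rotation":[0,0,0],"translation":[0,0,0],"gripper":1},{"rotation":[0,0,0],"translation":[0,0,0],"gripper":1}]'
python3 to.py .4711 .3688 .21
python3 - <<'E'
import os; os.chdir(".")
from w import *
look("w8",[("valve","valve",.004,(.579,-.108),(-1.5,))])
E
```

```text
t: 21.58
tool_pos: [0.5795, -0.1075, 0.0125]
orientation: [0.0, 0.692, 0.722, 0.0]
ft_force: [-0.1, -0.1, -0.4]
opening: 0.75
finger_force: 0.0
t: 22.0
tool_pos: [0.5788, -0.1072, 0.2041]
orientation: [0.0, 0.692, 0.722, 0.0]
ft_force: [0.1, 0.0, -0.6]
opening: 1.001
finger_force: 0.0
t: 22.17
tool_pos: [0.5812, -0.1081, 0.2059]
orientation: [0.003, 0.692, 0.722, 0.001]
ft_force: [-0.3, -0.2, -0.7]
opening: 0.998
finger_force: 0.0
tcp [ 0.5812 -0.1081  0.2059] y-angle 0.042 tool shift cm [48.11 -8.99 -0.62] j6 -0.43
tcp [ 0.5796 -0.1075  0.2032]
valve 0.68 [272. 177.] [ 0.5794 -0.107  -1.5302] 0.961
```

```bash
python3 -m handwheel '[{"rotation":[0,0,0],"translation":[3.7,-0.68,0],"gripper":1},{"rotation":[0,0,0],"translation":[3.7,-0.68,0],"gripper":1},{"rotation":[0,0,0],"translation":[3.7,-0.68,0],"gripper":1},{"rotation":[0,0,0],"translation":[3.7,-0.68,0],"gripper":1},{"rotation":[0,0,0],"translation":[3.7,-0.68,0],"gripper":1}]' 50
python3 -m handwheel '[{"rotation":[0,0,0],"translation":[3.7,-0.68,0],"gripper":1},{"rotation":[0,0,0],"translation":[3.7,-0.68,0],"gripper":1},{"rotation":[0,0,0],"translation":[3.7,-0.68,0],"gripper":1},{"rotation":[0,0,0],"translation":[3.7,-0.68,0],"gripper":1},{"rotation":[0,0,0],"translation":[3.7,-0.68,0],"gripper":1}]'
python3 -m handwheel '[{"rotation":[0,0,0],"translation":[3.7,-0.68,0],"gripper":1},{"rotation":[0,0,0],"translation":[3.7,-0.68,0],"gripper":1},{"rotation":[0,0,0],"translation":[3.7,-0.68,0],"gripper":1},{"rotation":[0,0,0],"translation":[0,0,0],"gripper":1},{"rotation":[0,0,0],"translation":[0,0,0],"gripper":1}]'
python3 - <<'E'
import os; os.chdir(".")
from w import *
look("w9",[("bush","bush",.003,(.471,.369),(.5,))])
E
python3 to.py .4711 .3688 .034
```

```text
t: 22.68
tool_pos: [0.5353, 0.0776, 0.1996]
orientation: [-0.002, 0.692, 0.722, -0.001]
ft_force: [0.1, 1.0, 0.4]
opening: 0.998
finger_force: 0.0
t: 23.1
tool_pos: [0.4935, 0.2609, 0.1996]
orientation: [-0.001, 0.692, 0.722, -0.002]
ft_force: [0.5, 1.0, 0.2]
opening: 0.998
finger_force: 0.0
t: 23.52
tool_pos: [0.4684, 0.3708, 0.1994]
orientation: [-0.001, 0.691, 0.723, -0.002]
ft_force: [0.7, -0.8, -0.7]
opening: 1.002
finger_force: 0.0
tcp [0.4691 0.3695 0.1997]
bush 0.98 [165. 366.] [0.471 0.369 0.5  ] 0.0
bush 0.95 [279. 181.] [0.4707 0.3695 0.5402] 0.98
bush 0.92 [412. 286.] [0.471 0.369 0.5  ] 0.0
tcp [0.4697 0.3687 0.2001] y-angle 0.042 tool shift cm [ 0.03  0.19 16.61] j6 0.43
```

```bash
python3 -m handwheel '[{"rotation":[0,0,0],"translation":[0,0.1,2.6],"gripper":1},{"rotation":[0,0,0],"translation":[0,0,4],"gripper":1},{"rotation":[0,0,0],"translation":[0,0,4],"gripper":1},{"rotation":[0,0,0],"translation":[0,0,4],"gripper":1},{"rotation":[0,0,0],"translation":[0,0,2],"gripper":1}]' 50
python3 -m handwheel '[{"rotation":[0,0,0],"translation":[0,0,0],"gripper":1},{"rotation":[0,0,0],"translation":[0,0,0],"gripper":1},{"rotation":[0,0,0],"translation":[0,0,0],"gripper":-1},{"rotation":[0,0,0],"translation":[0,0,0],"gripper":-1},{"rotation":[0,0,0],"translation":[0,0,0],"gripper":-1}]'
python3 -m handwheel '[{"rotation":[0,0,0],"translation":[0,0,0],"gripper":-1},{"rotation":[0,0,0],"translation":[0,0,0],"gripper":-1},{"rotation":[0,0,0],"translation":[0,0,0],"gripper":-1},{"rotation":[0,0,0],"translation":[0,0,0],"gripper":-1}]'
```

```text
t: 24.03
tool_pos: [0.4688, 0.3659, 0.0304]
orientation: [-0.001, 0.693, 0.721, -0.004]
ft_force: [-0.7, -0.9, -0.5]
opening: 0.998
finger_force: 0.0
t: 24.45
tool_pos: [0.4733, 0.3702, 0.0385]
orientation: [0.001, 0.692, 0.722, 0.002]
ft_force: [-0.5, 0.2, 0.3]
opening: 0.602
finger_force: 0.0
t: 24.78
tool_pos: [0.4725, 0.3702, 0.038]
orientation: [0.0, 0.692, 0.722, 0.001]
ft_force: [-2.0, -0.5, 6.4]
opening: 0.406
finger_force: 49.9
```

```bash
python3 -m handwheel '[{"rotation":[0,0,0],"translation":[0,0,-2],"gripper":-1},{"rotation":[0,0,0],"translation":[0,0,-3],"gripper":-1},{"rotation":[0,0,0],"translation":[0,0,-4],"gripper":-1},{"rotation":[0,0,0],"translation":[0,0,-3],"gripper":-1},{"rotation":[0,0,0],"translation":[0,0,-2],"gripper":-1}]'
python3 -m handwheel '[{"rotation":[0,0,0],"translation":[-2,0,0],"gripper":-1},{"rotation":[0,0,0],"translation":[-3,0,0],"gripper":-1},{"rotation":[0,0,0],"translation":[-3.7,0,0],"gripper":-1},{"rotation":[0,0,0],"translation":[-3.7,0,0],"gripper":-1},{"rotation":[0,0,0],"translation":[-3.7,0,0],"gripper":-1}]'
python3 to.py .4439 -.3619 .15
```

```text
t: 25.2
tool_pos: [0.4724, 0.3702, 0.1799]
orientation: [0.001, 0.692, 0.722, 0.002]
ft_force: [0.9, 1.1, -4.7]
opening: 0.404
finger_force: 51.3
t: 25.62
tool_pos: [0.4772, 0.2075, 0.1758]
orientation: [-0.0, 0.692, 0.722, -0.0]
ft_force: [-0.1, -0.1, -4.3]
opening: 0.401
finger_force: 51.5
tcp [0.4772 0.2075 0.1758] y-angle 0.043 tool shift cm [-56.74  -5.8    2.6 ] j6 0.14
```

```bash
python3 -m handwheel '[{"rotation":[0,0,0],"translation":[-3.7,-0.4,0],"gripper":-1},{"rotation":[0,0,0],"translation":[-3.7,-0.4,0],"gripper":-1},{"rotation":[0,0,0],"translation":[-3.7,-0.4,0],"gripper":-1},{"rotation":[0,0,0],"translation":[-3.7,-0.4,0],"gripper":-1},{"rotation":[0,0,0],"translation":[-3.7,-0.4,0],"gripper":-1}]'
python3 -m handwheel '[{"rotation":[0,0,0],"translation":[-3.7,-0.4,0],"gripper":-1},{"rotation":[0,0,0],"translation":[-3.7,-0.4,0],"gripper":-1},{"rotation":[0,0,0],"translation":[-3.7,-0.4,0],"gripper":-1},{"rotation":[0,0,0],"translation":[-3.7,-0.4,0],"gripper":-1},{"rotation":[0,0,0],"translation":[-3.7,-0.4,0],"gripper":-1}]'
python3 -m handwheel '[{"rotation":[0,0,0],"translation":[-3.7,-0.4,0],"gripper":-1},{"rotation":[0,0,0],"translation":[-3.7,-0.4,0],"gripper":-1},{"rotation":[0,0,0],"translation":[-3,-0.4,0],"gripper":-1},{"rotation":[0,0,0],"translation":[-2,-0.2,0],"gripper":-1},{"rotation":[0,0,0],"translation":[0,0,0],"gripper":-1}]'
python3 -m handwheel '[{"rotation":[0,0,0],"translation":[0,0,0],"gripper":-1},{"rotation":[0,0,0],"translation":[0,0,0],"gripper":-1}]'
python3 to.py .4439 -.3619 .039
```

```text
t: 26.03
tool_pos: [0.465, 0.0217, 0.176]
orientation: [-0.0, 0.692, 0.722, -0.0]
ft_force: [0.8, -0.5, -3.7]
opening: 0.405
finger_force: 51.5
t: 26.45
tool_pos: [0.4529, -0.164, 0.1761]
orientation: [-0.0, 0.692, 0.722, 0.0]
ft_force: [0.9, 0.3, -5.3]
opening: 0.403
finger_force: 51.5
t: 26.87
tool_pos: [0.4443, -0.2912, 0.1762]
orientation: [0.001, 0.693, 0.721, -0.001]
ft_force: [0.2, 0.2, -4.4]
opening: 0.399
finger_force: 51.4
t: 27.03
tool_pos: [0.4446, -0.2861, 0.1756]
orientation: [-0.001, 0.692, 0.722, 0.0]
ft_force: [-0.7, -0.2, -4.8]
opening: 0.405
finger_force: 51.4
tcp [ 0.4446 -0.2861  0.1756] y-angle 0.042 tool shift cm [-7.59 -0.38 13.65] j6 -0.84
```

```bash
python3 -m handwheel '[{"rotation":[0,0,0],"translation":[-2.5,-0.1,0],"gripper":-1},{"rotation":[0,0,0],"translation":[-3,-0.2,0],"gripper":-1},{"rotation":[0,0,0],"translation":[-2.1,-0.1,0],"gripper":-1},{"rotation":[0,0,0],"translation":[0,0,0],"gripper":-1},{"rotation":[0,0,0],"translation":[0,0,0],"gripper":-1}]'
python3 -m handwheel '[{"rotation":[0,0,0],"translation":[0,0,2],"gripper":-1},{"rotation":[0,0,0],"translation":[0,0,3],"gripper":-1},{"rotation":[0,0,0],"translation":[0,0,3],"gripper":-1},{"rotation":[0,0,0],"translation":[0,0,3],"gripper":-1},{"rotation":[0,0,0],"translation":[0,0,1],"gripper":-1}]'
python3 -m handwheel '[{"rotation":[0,0,0],"translation":[0,0,0.5],"gripper":-1},{"rotation":[0,0,0],"translation":[0,0,0],"gripper":-1},{"rotation":[0,0,0],"translation":[0,0,0],"gripper":-1}]'
python3 to.py .4439 -.3619 .039
```

```text
t: 27.45
tool_pos: [0.4443, -0.3625, 0.1758]
orientation: [-0.0, 0.692, 0.722, 0.0]
ft_force: [0.3, 0.7, -4.5]
opening: 0.401
finger_force: 51.3
t: 27.87
tool_pos: [0.4423, -0.3583, 0.0515]
orientation: [-0.004, 0.691, 0.722, 0.001]
ft_force: [-1.2, 1.9, -5.0]
opening: 0.406
finger_force: 51.1
t: 28.12
tool_pos: [0.4453, -0.3636, 0.0527]
orientation: [0.001, 0.692, 0.722, -0.0]
ft_force: [1.0, -0.6, -3.7]
opening: 0.405
finger_force: 51.1
tcp [ 0.4453 -0.3636  0.0527] y-angle 0.043 tool shift cm [ 0.17 -0.14  1.37] j6 -0.93
```

```bash
python3 -m handwheel '[{"rotation":[0,0,0],"translation":[0.1,-0.1,0.6],"gripper":-1},{"rotation":[0,0,0],"translation":[0,0,0.4],"gripper":-1},{"rotation":[0,0,0],"translation":[0,0,0.1],"gripper":-1},{"rotation":[0,0,0],"translation":[0,0,0],"gripper":-1},{"rotation":[0,0,0],"translation":[0,0,0],"gripper":-1}]'
```

```text
t: 28.53
tool_pos: [0.4433, -0.3624, 0.0403]
orientation: [0.0, 0.692, 0.722, -0.0]
ft_force: [0.9, -0.2, -5.4]
opening: 0.403
finger_force: 51.3
```

```bash
python3 -m handwheel '[{"rotation":[0,0,0],"translation":[0,0,0.1],"gripper":-1},{"rotation":[0,0,0],"translation":[0,0,0.1],"gripper":-1},{"rotation":[0,0,0],"translation":[0,0,0],"gripper":-1}]'
python3 -m handwheel '[{"rotation":[0,0,0],"translation":[0,0,0],"gripper":0.8},{"rotation":[0,0,0],"translation":[0,0,0],"gripper":0.8},{"rotation":[0,0,0],"translation":[0,0,0],"gripper":0.8},{"rotation":[0,0,0],"translation":[0,0,0],"gripper":0.8},{"rotation":[0,0,0],"translation":[0,0,0],"gripper":0.8}]'
python3 -m handwheel '[{"rotation":[0,0,0],"translation":[0,0,-3],"gripper":0.8},{"rotation":[0,0,0],"translation":[0,0,-4],"gripper":0.8},{"rotation":[0,0,0],"translation":[0,0,-4],"gripper":1},{"rotation":[0,0,0],"translation":[0,0,-4],"gripper":1},{"rotation":[0,0,0],"translation":[0,0,-4],"gripper":1}]'
python3 -m handwheel '[{"rotation":[0,0,0],"translation":[0,0,0],"gripper":1},{"rotation":[0,0,0],"translation":[0,0,0],"gripper":1}]'
python3 - <<'E'
import os; os.chdir(".")
from w import *
look("w10",[("bush","bush",.004,(.444,-.362),(.5,))])
for c in("scene",): cv2.imwrite("pics/end.png",manip.camera(c)["img"][:,:,::-1])
E
```

```text
t: 28.78
tool_pos: [0.4435, -0.3627, 0.0391]
orientation: [0.0, 0.692, 0.722, -0.0]
ft_force: [-3.1, 2.0, 3.4]
opening: 0.401
finger_force: 52.3
t: 29.2
tool_pos: [0.4433, -0.3624, 0.0382]
orientation: [0.0, 0.692, 0.722, -0.0]
ft_force: [-0.7, 0.4, 0.7]
opening: 0.9
finger_force: 0.0
t: 29.62
tool_pos: [0.443, -0.3619, 0.23]
orientation: [-0.0, 0.692, 0.722, 0.0]
ft_force: [0.6, -0.2, -0.1]
opening: 1.001
finger_force: 0.0
t: 29.78
tool_pos: [0.4445, -0.3638, 0.2317]
orientation: [0.004, 0.692, 0.722, -0.0]
ft_force: [-0.7, 0.8, -1.0]
opening: 1.0
finger_force: 0.0
tcp [ 0.4435 -0.3626  0.229 ]
bush 0.84 [274. 169.] [ 0.4436 -0.3634  0.5154] 0.974
```

View pics/end.png

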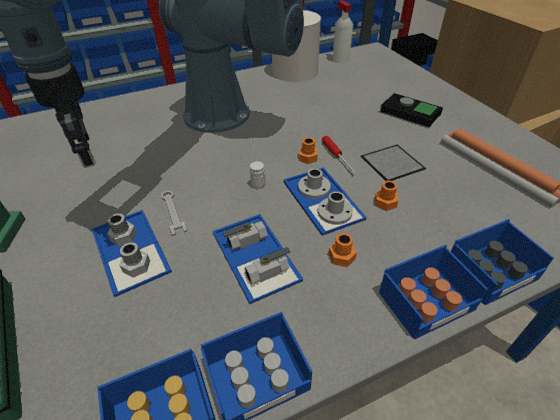

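View pics/w10.png

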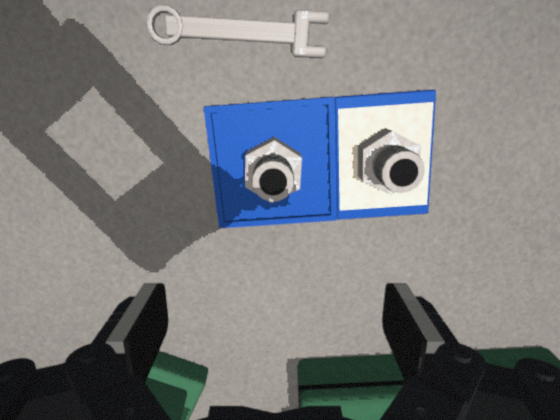

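All three fittings stand in their own trays: nipple (118,228), valve (247,236) and flange (314,181) in the scene view. The tin, screwdriver and wrench have not moved.

```bash
python3 -c "from cell import manip; print(manip.job_done())"
```

```text
the job is handed in; nothing more can be done
None
```

I handed the job in at about 30 s: the nipple was set aside on the mat first, and the last pictures show the valve, flange and nipple each upright in the tray with its own sample, the tin, screwdriver and wrench unmoved (no verdict was returned).

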